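# Weigh the tablets, then tip them into the dish

### The arm

A 6-joint arm with a two-finger parallel gripper is mounted at the origin on the work surface. World frame = base frame: x ahead of the robot, y to its left, z up, the work surface at z = 0. Lengths are in m, angles in rad, forces in N, time in s.
With the tool pointing down it reaches from about 0.25 to 0.775 m from the base axis. Payload 4 kg.
Tool frame: the origin (TCP) lies on the centre line of the jaws, within the pads' length; the fingertips stand 8 mm ahead of it and the grasp point (between the pads) lies 11 mm behind it; z points along the fingers, y is the line along which they close (so a half turn about z gives the same grasp; the last joint's range is limited). The gripper opens to 94 mm and grips with 3 to 60 N. Pads are 16 mm wide; open, the fingers measure 119 mm over their backs; the gripper's body (75 mm by 177 mm) begins 78 mm behind the grasp point.
Start: joints at [-1.269, 0.087, 1.371, -0, 1.684, -0.103], TCP at [0.217, -0.506, 0.214] pointing down, gripper open.
Joint ranges: [-3.1, 3.1], [-0.76, 2.03], [0.27, 2.55], [-1.08, 4.22], [0.17, 2.65], [-2.57, 2.57]. Speed limits (rad/s): [2.79, 2.79, 3.14, 3.14, 3.14, 3.14].

### API

Orientations are given as a rotation vector (axis times angle).
In Python, from cell import ctrl gives the robot as it stands. Calls block until the motion is done:
- ctrl.move_ptp(position, orientation): joint-space move of the TCP to a pose.
- ctrl.move_l(position, frame=None, rate=0.15): straight line of the TCP; frame=None keeps the orientation; rate is the mean speed in m/s.
- ctrl.movej(angles): joint-space move.
- ctrl.command_gripper(opening, grasp_force=None): opening from 0.0 (shut) to 1.0 (fully open); grasp_force is the grip in N (None keeps the last); returns when the fingers have stopped.
- ctrl.sleep(seconds).
- ctrl.solve_ik(position, orientation): joint angles nearest the present ones, or None.
- ctrl.read_state(): the state.
- ctrl.capture(name): name is "side" or "top" or "wrist"; returns (picture, depth): 384x512x3 uint8, red, green, blue; 384x512 float32, m along the optical axis (not along the pixel's ray), 0 where there is no reading.
- ctrl.camera_info(name): a dict with "mtx" (3x3 intrinsics, pixels), "rvec" (rotation vector, rad) and "tvec" (3), from world to camera coordinates, as OpenCV has them; the wrist camera has in their place "hand_eye" (4x4, takes a point from camera to tool coordinates, whose origin is the TCP and whose axes are the flange's). Camera axes: x right, y down, z forward; pixel columns grow to the right and rows downward; lengths in m; the calibration is good to about 2 mm. The wrist camera is an equidistant fisheye: a pixel r from the principal point sees the ray r / f radians off the axis. A picture is of the moment at which its call begins: read the wrist's pose just before it. camera_info takes no time and is no camera call.
A pose or a line that the arm cannot do raises ctrl.PlanningError and nothing moves.
- ctrl.sign_off(): hands the job in; it is judged then, once.
The state is a dict: "clock": time; "joints": joint angles; "dq": joint speeds; "joint_efforts": joint torques, N m; "eef_pos": TCP position; "orientation": TCP orientation; "contact_force": force on the tool from outside, world axes, zero at the start; "wrist_torque": the same for the moment, N m; "grip_width": opening from 0.0 (shut) to 1.0 (fully open); "grip_force": force on a finger pad.
Only numpy, scipy, OpenCV 4.12 (cv2) and the standard library are available. Lean on these libraries where they do the work, as an engineer would, in place of code of your own. Each camera call takes 0.05 s, during which the arm holds its last target. There are 200 camera calls.

### The job

Take the loaded sample tray out of its stand and set it down in the middle of the balance pan with all four big tablets still in it, and let go of it so that the balance can read. Then take the tray again and tip it close over the wide round dish so that all four tablets slide off into the dish, and set the empty tray back in the middle of the pan for the second reading. Don't drop the tablets from high up, shove the dish, or disturb the other things on the bench.

Things in the scene. Friction and masses are not known exactly. Their poses are not given: they have to be found in the camera images.
- tray: Bare aluminium tray, 150 long (x) x 90 wide (y), walls 28 high, 3 thick, floor 4 thick, 0.2 kg empty. Origin: centre of its underside, z up. Its +x end (mouth) has no wall; from x = +50 the floor rises outwards at 18 degrees, so it empties only when tipped nose-down 60 to 70 degrees. Three upright flat tabs, 6 thick, rise from its walls to 68 above the underside
- mouth (a point): Middle of the top edge of the tray's open end: 75.5, 0, 12 in the tray's frame
- end_tab (a point): Grip point of the tab on the tray's closed end, at -72, 0, 52 in the tray's frame; 40 wide along y, 6 thick along x, top 16 above this point. The only tab that can be gripped while the tray is in the stand
- side_tab_l (a point): Grip point of the tab on the tray's +y side, at 0, +42, 52 in the tray's frame; 44 long along x, 6 thick along y. In the stand only 8 mm free beside it, so no room for a finger; elsewhere it can be gripped with the hand leaning either way in the tab's plane, which suits tipping
- side_tab_r (a point): The same on the -y side, at 0, -42, 52 in the tray's frame
- bolus1: One of four equal white oblong tablets (boluses), 44 x 22 x 18, 28 g, lying loose in the tray. Origin: centre of its underside as built, x along its length
- bolus2: One of four equal white oblong tablets (boluses), 44 x 22 x 18, 28 g, lying loose in the tray. Origin: centre of its underside as built, x along its length
- bolus3: One of four equal white oblong tablets (boluses), 44 x 22 x 18, 28 g, lying loose in the tray. Origin: centre of its underside as built, x along its length
- bolus4: One of four equal white oblong tablets (boluses), 44 x 22 x 18, 28 g, lying loose in the tray. Origin: centre of its underside as built, x along its length
- stand: Fixed steel stand in which the tray starts, lying level: base plate 130 x 118 x 6, two upright cheeks 120 long (x) and 74 high, 106 apart inside, along the tray's long sides; ends open. Origin: centre of its underside; the tray's mouth is towards its +x. Lift the tray straight up at least 75 to clear it
- balance: Fixed white laboratory balance, 240 (x) x 180 (y), case 56 high, display at its -x end. Origin: centre of its underside
- pan (a point): Centre of the top face of the balance's square steel pan (150 x 150), 68 above the bench; axes as the balance
- dish: Wide round white porcelain dish, loose, 0.75 kg, outer radius 88 at the rim, 80 at the foot, 70 high, wall 5, bottom 6 thick. Origin: centre of its underside
- beaker: Glass beaker, bystander, radius 29, 85 high, origin at centre of its foot
- flask: Conical glass flask, bystander, radius 29, 105 high, origin at centre of its foot
- amber_bottle: Brown glass bottle, bystander, radius 36, 190 high, origin at centre of its foot
- wash_bottle: White plastic bottle, bystander, radius 34, 170 high, origin at centre of its foot
- retort_stand: Stand with base plate 90 (x) x 140 (y) x 12 and a central upright rod of radius 6 up to 372 high, with a short arm 70 towards its +x at 240 high; bystander, origin at centre of its underside
Mind the look-alikes: they are no part of the job. Leave any turquoise look-alike of the dish alone.

How it is judged:
On the way, in this order (a step that is already met when the one before it is completed fails the run):
1. the tray stands on the pan, released, with all four tablets in it (horizontal distance between tray and pan below 0.03 m and z of tray in the frame of pan between -0.006 and 0.012 m and angle between tray's own z axis and vertical below 0.1 rad and contact force between the fingers and tray below 0.2 N and linear speed of tray below 0.03 m/s and x of bolus1 in the frame of tray between -0.08 and 0.08 m and y of bolus1 in the frame of tray between -0.05 and 0.05 m and z of bolus1 in the frame of tray between -0.005 and 0.05 m and x of bolus2 in the frame of tray between -0.08 and 0.08 m and y of bolus2 in the frame of tray between -0.05 and 0.05 m and z of bolus2 in the frame of tray between -0.005 and 0.05 m and x of bolus3 in the frame of tray between -0.08 and 0.08 m and y of bolus3 in the frame of tray between -0.05 and 0.05 m and z of bolus3 in the frame of tray between -0.005 and 0.05 m and x of bolus4 in the frame of tray between -0.08 and 0.08 m and y of bolus4 in the frame of tray between -0.05 and 0.05 m and z of bolus4 in the frame of tray between -0.005 and 0.05 m), for 0.4 s.
2. the tray is tipped by more than 45 degrees with its mouth over the dish (angle between tray's own z axis and vertical above 0.785 rad and horizontal distance between mouth and dish below 0.1 m), for 0.1 s.
At the end, for the whole second after the job is handed in: All four tablets lie at rest inside the dish (below its rim), the dish stands upright, and the empty tray stands level, released and at rest on the balance pan, its centre within 30 mm of the pan's centre (horizontal distance between each of bolus1, bolus2, bolus3, bolus4 and dish below 0.085 m and z of bolus1 in the frame of dish between 0 and 0.07 m and linear speed of each of bolus1, bolus2, bolus3, bolus4 below 0.05 m/s and z of bolus2 in the frame of dish between 0 and 0.07 m and z of bolus3 in the frame of dish between 0 and 0.07 m and z of bolus4 in the frame of dish between 0 and 0.07 m and horizontal distance between tray and pan below 0.03 m and z of tray in the frame of pan between -0.006 and 0.012 m and angle between each of tray, dish's own z axis and vertical below 0.1 rad and contact force between the fingers and tray below 0.2 N and linear speed of tray below 0.03 m/s); the robot touches nothing.
It fails at once if a tablet falls faster than 2.4 m/s (dropped from high up) (linear speed of any of bolus1, bolus2, bolus3, bolus4 above 2.4 m/s).
It fails at once if the dish is shoved more than 40 mm (distance of dish from where it was at the start of the episode above 0.04 m).
It fails at once if a bystander is moved more than 30 mm or tipped over (distance of any of beaker, flask, amber_bottle, wash_bottle, retort_stand from where it was at the start of the episode above 0.03 m or angle between any of beaker, flask, amber_bottle, wash_bottle, retort_stand's own z axis and vertical above 0.4 rad).
It also fails if it takes over 67 s, if anything falls off the work surface, if the arm or the gripper's body presses on something with over 40 N, if the wrist force passes 120 N, or if a joint passes its speed limit or range.

## Working session

There is one attempt and no reset: what is moved stays moved. The work goes in short steps, each a Python script; the robot and the scene stay as the last script left them, time stands still between calls to the robot, and variables do not carry over. Pictures are saved under pics/ and viewed, at most 10 in all, crops included, and the job is handed in when it is done.

```bash
ls; mkdir -p pics
python3 - <<'E'
from cell import ctrl
import cv2,numpy as np
for n in("top","side"):
    p,d=ctrl.capture(n); np.savez(f"{n}.npz",p=p,d=d)
    print(n,{k:np.round(v,4).tolist() for k,v in ctrl.camera_info(n).items()})
    cv2.imwrite(f"pics/{n}0.png",cv2.resize(p[...,::-1],(800,600),interpolation=cv2.INTER_CUBIC))
print(ctrl.read_state())
E
```

```text
pics
top {'mtx': [[413.8838, 0.0, 246.6531], [0.0, 413.8838, 187.6926], [0.0, 0.0, 1.0]], 'rvec': [2.1156, -2.1591, 0.1305], 'tvec': [0.014, 0.4952, 1.3026]}
side {'mtx': [[392.4984, 0.0, 257.1329], [0.0, 392.4984, 189.0193], [0.0, 0.0, 1.0]], 'rvec': [0.6797, -2.4486, 1.3983], 'tvec': [0.4183, 0.2279, 0.8148]}
{'clock': 0.1, 'joints': array([-1.26911244e+00,  8.78977331e-02,  1.37206441e+00, -2.61760115e-05,
        1.68361753e+00, -1.03093376e-01]), 'dq': array([ 0.00046177, -0.00012409, -0.00374438,  0.00162817, -0.00243861,
        0.00101345]), 'joint_efforts': array([ 2.53110491e-03, -3.41254950e+01, -3.03299654e+01,  7.19714002e-02,
        3.05272965e-02, -1.06387504e-04]), 'eef_pos': array([ 0.21644748, -0.50510503,  0.21243176]), 'orientation': array([-3.07553689e+00, -6.31089420e-01,  3.49851556e-04]), 'contact_force': array([ 0.49906915, -0.4759233 , -0.27750788]), 'wrist_torque': array([-0.00308958,  0.03599055,  0.0180194 ]), 'grip_force': 0.0, 'grip_width': 1.0015463281151422}
```

View pics/top0.png

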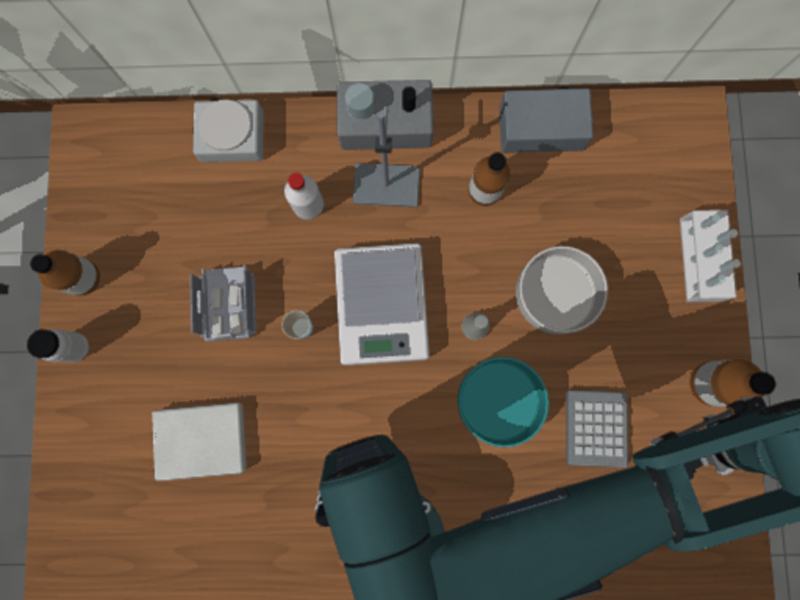

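View pics/side0.png

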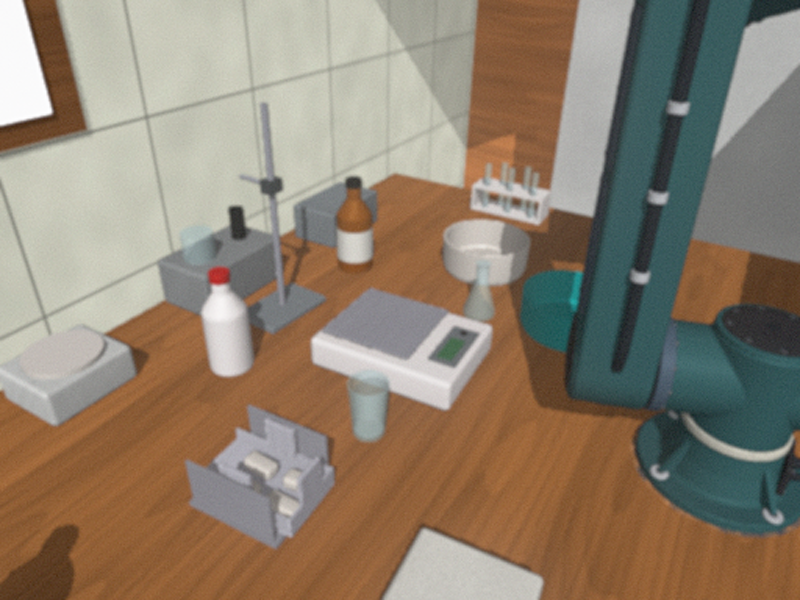

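The top view shows the stand at about (222,302), balance at (381,303), white dish at (562,290), beaker at (297,325) and flask at (476,326). The turquoise dish, a decoy, is at (503,402). Next: an enlarged crop of the stand, plus depth measurements.

```bash
cat > h.py <<'E'
import numpy as np,cv2
from cell import ctrl
from scipy.spatial.transform import Rotation as R
def cloud(n,d):
    c=ctrl.camera_info(n);K=c["mtx"];r=R.from_rotvec(np.ravel(c["rvec"])).as_matrix();t=np.ravel(c["tvec"])
    v,u=np.mgrid[:384,:512]
    p=np.stack([(u-K[0,2])/K[0,0]*d,(v-K[1,2])/K[1,1]*d,d],-1)
    return (p-t)@r
E
python3 - <<'E'
from h import *
from scipy.optimize import least_squares
f=np.load("top.npz");p,d=f["p"],f["d"];w=cloud("top",d);np.save("w.npy",w)
def box(u0,u1,v0,v1): 
    s=.64; return w[int(v0*s):int(v1*s),int(u0*s):int(u1*s)].reshape(-1,3)
b=box(330,435,235,370)
print("table z",np.median(box(280,330,360,420)[:,2]))
pan=b[(b[:,2]>.062)&(b[:,2]<.08)];print("pan",cv2.minAreaRect(pan[:,:2].astype('f')*1000),np.median(pan[:,2]))
case=b[(b[:,2]>.048)];print("case",cv2.minAreaRect(case[:,:2].astype('f')*1000))
q=box(510,615,240,340);q=q[(q[:,2]>.062)&(q[:,2]<.08)]
(c,r)=cv2.minEnclosingCircle(q[:,:2].astype('f')*1000);print("dish",c,r,len(q))
s=box(180,262,258,348)
for lo,hi in((.066,.085),(.05,.066),(.02,.085)):
    k=s[(s[:,2]>lo)&(s[:,2]<hi)];print("stand",lo,cv2.minAreaRect(k[:,:2].astype('f')*1000),len(k))
for n,bb in dict(beaker=(275,320,305,345),flask=(455,495,305,345),wash=(280,325,170,225),amber=(465,515,150,210),retort=(350,425,90,210)).items():
    k=box(*bb);k=k[k[:,2]>.03];print(n,np.round([k.min(0),k.max(0)],3).tolist() if len(k) else None)
a=cv2.resize(p[155:230,110:175,::-1],(520,600),interpolation=cv2.INTER_CUBIC)
z=w[155:230,110:175,2];z=cv2.applyColorMap(np.clip(z*2500,0,255).astype('u1'),cv2.COLORMAP_JET);z=cv2.resize(z,(260,300),interpolation=0)
z=cv2.copyMakeBorder(z,0,300,0,0,cv2.BORDER_CONSTANT)
cv2.imwrite("pics/stand.png",np.hstack([a,z]))
E
```

```text
table z -0.0008580315152256527
pan ((476.3380432128906, 16.369537353515625), (159.7683868408203, 217.4755859375), 88.22969818115234) 0.06722315259533361
case ((448.9657897949219, 13.042518615722656), (291.9856872558594, 179.48486328125), 2.5964860916137695)
dish (493.6394958496094, -353.4022521972656) 88.74510955810547 339
stand 0.066 ((476.27618408203125, 342.3147277832031), (131.80543518066406, 113.39168548583984), 2.5432958602905273) 200
stand 0.05 ((476.6279296875, 341.6983947753906), (132.76516723632812, 111.96043395996094), 2.7462828159332275) 147
stand 0.02 ((484.7279052734375, 342.54339599609375), (150.2950897216797, 113.74382019042969), 2.513911008834839) 977
beaker [[0.304, -0.022, 0.03], [0.46, 0.211, 1.36]]
flask [[0.404, -0.201, 0.03], [0.448, -0.159, 0.11]]
wash [[0.304, -0.022, 0.03], [0.729, 0.203, 1.36]]
amber [[0.304, -0.246, 0.031], [0.757, -0.022, 1.36]]
retort [[0.304, -0.084, 0.03], [0.919, 0.074, 1.36]]
```

View pics/stand.png

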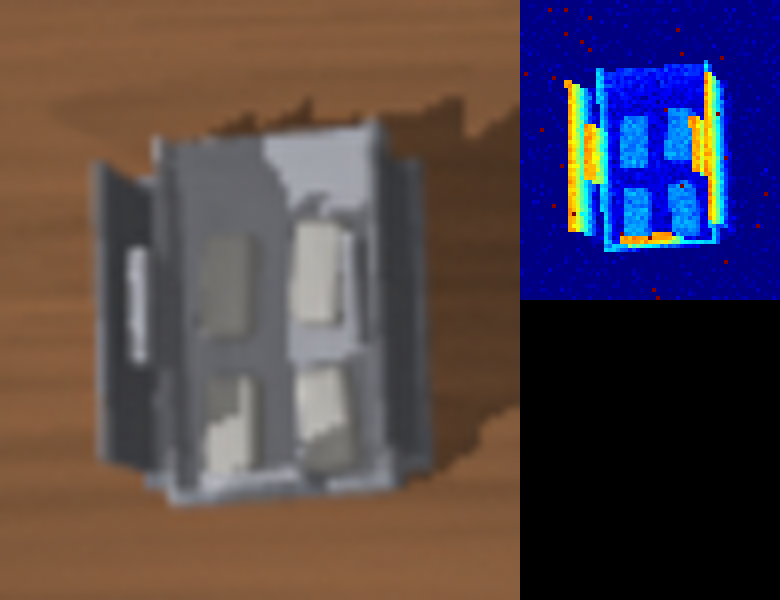

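The mouth faces +x (image up), with the end tab at the bottom of the crop (nearest the robot) and four tablets inside. Next I refine these estimates and check IK.

```bash
cat >> h.py <<'E'
def tool(yaw,lean,flip=0):
    """fingers down, leaning by 'lean' towards heading yaw; jaws close perpendicular to heading"""
    h=np.array([np.cos(yaw),np.sin(yaw),0]);z=np.sin(lean)*h+[0,0,-np.cos(lean)]
    y=np.cross([0,0,1],h)*(-1 if flip else 1)
    return R.from_matrix(np.stack([np.cross(y,z),y,z],1))
def tcp(grasp,rot): return np.asarray(grasp)+.011*rot.as_matrix()[:,2]
E
python3 - <<'E'
from h import *
d=cv2.medianBlur(np.load("top.npz")["d"],3);w=cloud("top",d);s=.64
def box(u0,u1,v0,v1): return w[int(v0*s):int(v1*s),int(u0*s):int(u1*s)].reshape(-1,3)
def sel(b,lo,hi): return b[(b[:,2]>lo)&(b[:,2]<hi)]
def pr(n,k): print(n,[np.round(a,1).tolist() for a in cv2.minAreaRect(k[:,:2].astype('f')*1000)],len(k))
b=box(325,440,235,370);pr("pan",sel(b,.0625,.074));pr("case",sel(b,.045,.08))
t=box(185,262,258,350);pr("all",sel(t,.02,.09));hi=sel(t,.062,.09)
pr("hi",hi);e=hi[hi[:,0]<.419];pr("endtab",e);print(np.median(e,0),e[:,2].max())
l=hi[(hi[:,1]>.372)&(hi[:,1]<.3925)];r=hi[(hi[:,1]<.312)&(hi[:,1]>.29)]
pr("tabl",l);pr("tabr",r)
fl=sel(t,.022,.045);pr("trayrim",fl)
q=sel(box(510,615,240,340),.06,.08)
A=np.c_[2*q[:,:2],np.ones(len(q))];x=np.linalg.lstsq(A,(q[:,:2]**2).sum(1),rcond=None)[0];print("dish",x[:2],np.sqrt(x[2]+x[0]**2+x[1]**2))
for n,bb in dict(beaker=(275,320,305,345),flask=(455,495,305,345)).items():
    k=sel(box(*bb),.03,.3);print(n,k[:,:2].mean(0))
# IK reach
for nm,g,yaw,lean in [("end",(.413,.34,.06),np.pi/2,0),("endpan",(.404,.016,.2),np.pi/2,0)]:
  for f in(0,1):
    o=tool(yaw,lean,f);print(nm,f,ctrl.solve_ik(tcp(g,o),o.as_rotvec()))
pan=np.array([.476,.016])
for side in(1,-1):
 for f in(0,1):
  for a in(25,35,45):
    o=tool(0,np.radians(a),f);q=ctrl.solve_ik(tcp((pan[0],pan[1]+side*.042,.12),o),o.as_rotvec())
    print("side",side,f,a,None if q is None else np.round(q,2))
    for az in range(-180,180,30):
      o=tool(np.radians(az),np.radians(a-65),f);h=np.array([np.cos(np.radians(az)),np.sin(np.radians(az))]);
      g=np.array([.494,-.353])-.03*h+side*.042*np.array([-h[1],h[0]])
      q=ctrl.solve_ik(tcp((*g,.165),o),o.as_rotvec())
      if q is not None: print("   pour",az,np.round(q,2))
E
```

```text
pan [[505.5, 15.6], [150.5, 150.3], 2.7] 2211
case [[475.1, 14.3], [239.9, 179.9], 2.8] 4176
all [[482.8, 343.0], [146.1, 114.1], 2.3] 969
hi [[474.9, 342.7], [129.1, 113.6], 3.0] 224
endtab [[414.1, 336.8], [6.1, 36.7], 0.5] 27
[0.41407535 0.33316077 0.0720041 ] 0.07383320815570453
tabl [[483.7, 382.1], [41.9, 6.4], 1.5] 38
tabr [[504.3, 296.7], [75.5, 12.2], 1.5] 59
trayrim [[482.8, 342.7], [146.1, 113.5], 2.3] 539
dish [ 0.4929433  -0.35234486] 0.08479860877354889
beaker [0.4348448  0.18937273]
flask [ 0.42486878 -0.17693446]
end 0 [ 5.82751471e-01  1.45771626e-01  1.64043259e+00 -4.44089210e-16
  1.35538843e+00 -2.55884118e+00]
end 1 [ 5.82751471e-01  1.45771626e-01  1.64043259e+00 -4.44089210e-16
  1.35538843e+00  5.82751471e-01]
endpan 0 None
endpan 1 [-1.00867302e-01 -2.38992556e-01  1.72340407e+00 -4.44089210e-16
  1.65718114e+00 -1.00867302e-01]
side 1 0 25 [ 0.   -0.34  2.02 -0.    1.02 -1.57]
   pour -180 [-1.02  0.05  1.69  0.66  1.09  0.33]
   pour -150 [-1.03  0.26  1.45  0.7   1.45 -0.07]
   pour -120 [-0.96  0.45  1.19  0.64  1.79 -0.39]
   pour -90 [-0.86  0.61  0.97
[... 5250 characters left out ...]
.05]
   pour 90 [-0.48  0.19  1.46 -0.48  1.26 -0.39]
   pour 120 [-0.55  0.04  1.63 -0.29  1.02 -0.98]
   pour 150 [-0.68 -0.05  1.72  0.1   0.96 -1.76]
side -1 1 45 [-0.34 -0.57  2.29  0.38  0.7   1.03]
   pour -180 [-0.76  0.04  1.58  0.25  1.27 -2.37]
   pour -90 [-0.86  0.29  1.3   0.23  1.82  2.31]
   pour -60 [-0.81  0.38  1.18  0.08  1.93  1.82]
   pour -30 [-0.75  0.44  1.1  -0.08  1.95  1.33]
   pour 0 [-0.68  0.45  1.08 -0.23  1.88  0.85]
   pour 30 [-0.62  0.41  1.14 -0.32  1.74  0.4 ]
   pour 60 [-0.57  0.33  1.24 -0.35  1.55 -0.05]
   pour 90 [-0.56  0.23  1.37 -0.3   1.36 -0.53]
   pour 120 [-0.59  0.12  1.49 -0.16  1.22 -1.08]
   pour 150 [-0.66  0.05  1.57  0.05  1.18 -1.72]
```

```bash
cat > a.py <<'E'
from h import *
yw=np.radians(2.5)
o=tool(np.pi/2+yw,0,1);rv=o.as_rotvec()
g=np.array([.414,.338,.058])
S=lambda m:print(m,{k:np.round(ctrl.read_state()[k],3).tolist() for k in("clock","eef_pos","contact_force","grip_width","grip_force")})
ctrl.command_gripper(.38,60)
p=ctrl.read_state()["eef_pos"];ctrl.move_l([p[0],p[1],.27],rate=.3)
ctrl.move_ptp(tcp(g+[0,0,.15],o),rv);S("pre")
ctrl.move_l(tcp(g+[0,0,.03],o),rate=.25);ctrl.move_l(tcp(g,o),rate=.08);S("at")
ctrl.command_gripper(0.0,60);S("grip")
ctrl.move_l(tcp(g+[0,0,.14],o),rate=.1);S("up")
p,d=ctrl.capture("side");cv2.imwrite("pics/lift.png",cv2.resize(p[80:380,60:380,::-1],(800,600)[:2],interpolation=2))
E
python3 a.py
```

```text
pre {'clock': 4.5, 'eef_pos': [0.415, 0.337, 0.197], 'contact_force': [-0.727, -0.471, -0.504], 'grip_width': 0.377, 'grip_force': 0.0}
at {'clock': 5.658, 'eef_pos': [0.414, 0.338, 0.047], 'contact_force': [-0.385, 0.922, -0.307], 'grip_width': 0.38, 'grip_force': 0.0}
grip {'clock': 6.233, 'eef_pos': [0.414, 0.338, 0.047], 'contact_force': [-1.566, 0.452, 1.14], 'grip_width': 0.059, 'grip_force': 60.005}
up {'clock': 7.783, 'eef_pos': [0.414, 0.338, 0.186], 'contact_force': [-0.328, -1.231, -2.268], 'grip_width': 0.057, 'grip_force': 59.996}
```

View pics/lift.png

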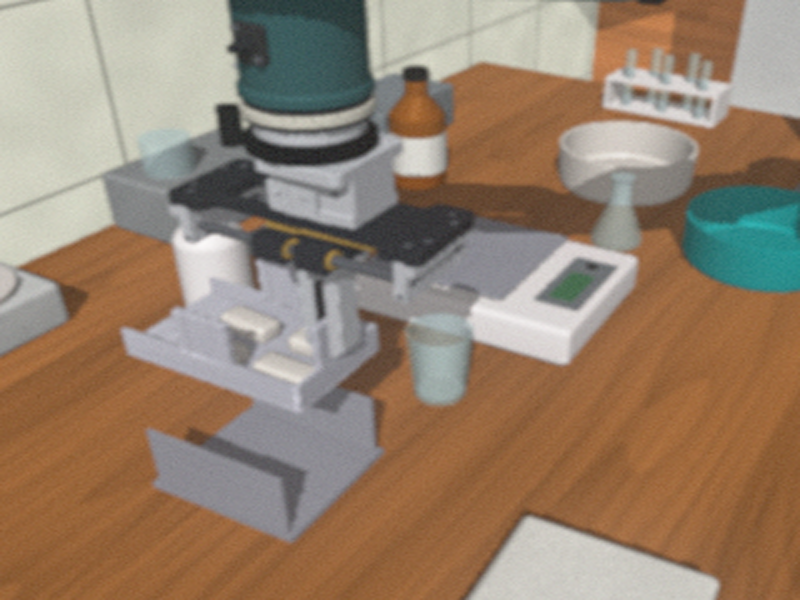

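The tray hangs level at about (250,345), with the tablets inside and clear of the stand. Next: carry it to the pan.

```bash
cat > b.py <<'E'
from h import *
yw=np.radians(2.5)
o=tool(np.pi/2+yw,0,1)
g=np.array([.414,.338,.058])+[.0195,-.326,.062]
S=lambda m:print(m,{k:np.round(ctrl.read_state()[k],3).tolist() for k in("clock","eef_pos","contact_force","grip_width","grip_force")})
ctrl.move_l(tcp(g+[0,0,.078],o),rate=.15);S("over")
ctrl.move_l(tcp(g+[0,0,.012],o),rate=.1);S("low")
for dz in np.arange(.009,-.003,-.0015):
    ctrl.move_l(tcp(g+[0,0,dz],o),rate=.03);S("dz%.4f"%dz)
    if ctrl.read_state()["contact_force"][2]>1: break
ctrl.sleep(.1);ctrl.command_gripper(.38);S("rel")
ctrl.move_l(tcp(g+[0,0,.08],o),rate=.2)
ctrl.move_l(tcp(g+[-.1,0,.15],o),rate=.25);ctrl.sleep(.1);S("end")
for n in("top","side"):
    p,d=ctrl.capture(n);np.savez(n+"1.npz",p=p,d=d)
    cv2.imwrite(f"pics/{n}1.png",cv2.resize(p[...,::-1] if n=="side" else p[100:290,120:370,::-1],(800,600),interpolation=2))
E
python3 b.py
```

```text
over {'clock': 10.158, 'eef_pos': [0.433, 0.012, 0.187], 'contact_force': [-0.091, 0.527, -2.832], 'grip_width': 0.058, 'grip_force': 59.996}
low {'clock': 10.967, 'eef_pos': [0.434, 0.012, 0.122], 'contact_force': [-0.517, -0.201, -2.408], 'grip_width': 0.058, 'grip_force': 59.996}
dz0.0090 {'clock': 11.217, 'eef_pos': [0.434, 0.012, 0.118], 'contact_force': [0.319, 0.07, -2.528], 'grip_width': 0.06, 'grip_force': 59.996}
dz0.0075 {'clock': 11.467, 'eef_pos': [0.433, 0.012, 0.116], 'contact_force': [0.147, -0.959, -2.389], 'grip_width': 0.063, 'grip_force': 59.996}
dz0.0060 {'clock': 11.717, 'eef_pos': [0.433, 0.012, 0.115], 'contact_force': [-0.088, -0.371, -2.371], 'grip_width': 0.059, 'grip_force': 59.996}
dz0.0045 {'clock': 11.967, 'eef_pos': [0.433, 0.012, 0.113], 'contact_force': [0.197, 0.242, -2.343], 'grip_width': 0.059, 'grip_force': 59.996}
dz0.0030 {'clock': 12.217, 'eef_pos': [0.433, 0.012, 0.112], 'contact_force': [0.357, -0.517, -3.133], 'grip_width': 0.061, 'grip_force': 59.996}
dz0.0015 {'clock': 12.467, 'eef_pos': [0.433, 0.012, 0.11], 'contact_force': [0.053, -0.288, -2.699], 'grip_width': 0.059, 'grip_force': 59.996}
dz0.0000 {'clock': 12.717, 'eef_pos': [0.434, 0.012, 0.109], 'contact_force': [1.036, -0.123, -2.189], 'grip_width': 0.064, 'grip_force': 59.998}
dz-0.0015 {'clock': 12.967, 'eef_pos': [0.434, 0.012, 0.109], 'contact_force': [-3.224, -0.468, 5.622], 'grip_width': 0.064, 'grip_force': 60.002}
rel {'clock': 13.717, 'eef_pos': [0.433, 0.012, 0.107], 'contact_force': [-0.433, -0.084, -0.208], 'grip_width': 0.383, 'grip_force': 0.0}
end {'clock': 15.017, 'eef_pos': [0.334, 0.012, 0.257], 'contact_force': [-0.221, -0.08, -0.961], 'grip_width': 0.381, 'grip_force': 0.0}
```

Run:
```python
from h import *
d=cv2.medianBlur(np.load("top1.npz")["d"],3);w=cloud("top",d);b=w[150:250,200:290].reshape(-1,3)
def pr(n,k): print(n,[np.round(a,1).tolist() for a in cv2.minAreaRect(k[:,:2].astype('f')*1000)],len(k)) if len(k) else print(n,0)
k=b[(b[:,2]>.078)&(b[:,2]<.15)];pr("tray",k)
t=k[k[:,2]>.124];pr("tabs",t);pr("tl",t[(t[:,1]>.04)&(t[:,0]>.45)]);pr("tr",t[(t[:,1]<-.01)&(t[:,0]>.45)]);pr("end",t[t[:,0]<.45])
```

```text
tray [[506.1, 13.8], [149.5, 91.1], 2.1] 429
tabs [[504.9, 13.3], [36.7, 89.7], 2.8] 56
tl [[502.7, 55.0], [36.2, 5.8], 1.5] 30
tr [[507.0, -28.4], [36.7, 5.7], 3.9] 26
end 0
```

View pics/top1.png

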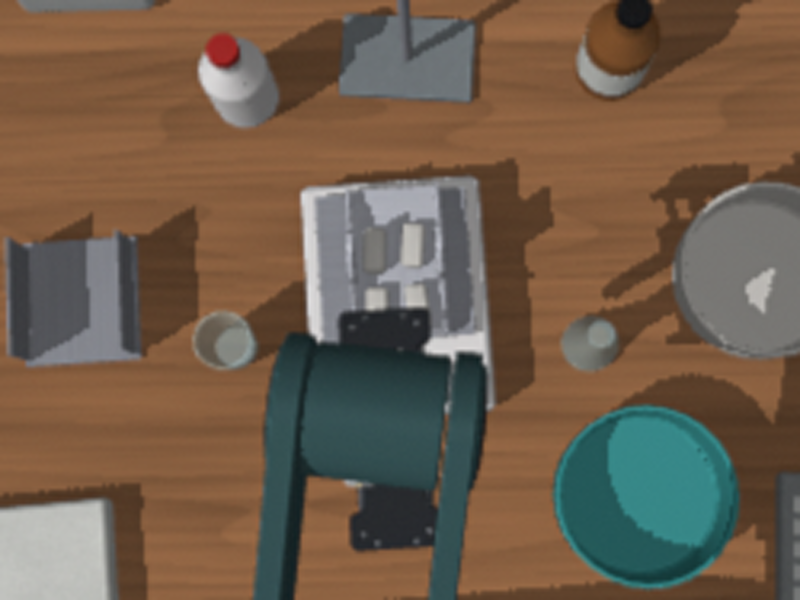

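The tray is on the pan at (505.5, 13.5) mm, about 2 mm off centre, with tablets visible at (375,250), (412,245), (376,298) and (413,298). Next I regrip it by the right side tab with the hand leaning, and pour.

```bash
cat > c.py <<'E'
from h import *
LEAN=np.radians(40);DISH=np.array([.493,-.3523]);AZ=np.radians(-30);H=np.array([np.cos(AZ),np.sin(AZ)])
T0=np.array([.5053,.0134,.068]);YW=np.radians(2.5)
S=lambda m:print(m,{k:np.round(ctrl.read_state()[k],3).tolist() for k in("clock","eef_pos","contact_force","grip_width","grip_force")},flush=True)
def pose(az,tip,mouth=None,org=None):
    Rt=R.from_euler("ZY",[az,tip]);G=np.array([0,-.042,.052])
    g=Rt.apply(G)+org if org is not None else Rt.apply(G-[.0755,0,.012])+mouth
    o=Rt*tool(0,LEAN,1);return tcp(g,o),o.as_rotvec()
def mouth(z,back=.035): return np.r_[DISH-back*H,z]
pre=pose(YW,0,org=T0+[0,0,.09]);at=pose(YW,0,org=T0);up=pose(YW,0,org=T0+[0,0,.12])
over=pose(AZ,0,mouth=mouth(.2));
tips=[pose(AZ,np.radians(a),mouth=mouth(z)) for a,z in((25,.15),(42,.11),(55,.085),(67,.082))]
E
python3 - <<'E'
from c import *
for p in[pre,at,up,over,*tips]:
    q=ctrl.solve_ik(*p);print(None if q is None else np.round(q,2));assert q is not None
p=pre;ctrl.move_ptp(*p);S("pre")
ctrl.move_l(pose(YW,0,org=T0+[0,0,.03])[0],rate=.2);ctrl.move_l(at[0],rate=.06);S("at")
ctrl.command_gripper(0.0,60);S("grip")
ctrl.move_l(pose(YW,0,org=T0+[0,0,.01])[0],rate=.04);ctrl.move_l(up[0],rate=.12);S("up")
for n in("side",):
    p,d=ctrl.capture(n);cv2.imwrite("pics/up2.png",cv2.resize(p[80:320,160:480,::-1],(800,600),interpolation=2))
E
```

```text
[-0.32 -0.49  2.03  0.28  0.96  1.12]
[-0.32 -0.42  2.17  0.34  0.75  1.03]
[-0.32 -0.5   1.98  0.27  1.02  1.14]
[-1.06 -0.5   1.98  0.38  1.07  0.95]
[-0.88 -0.15  1.64  0.09  1.41  1.21]
[-0.81  0.12  1.41 -0.01  1.65  1.29]
[-0.77  0.33  1.21 -0.06  1.85  1.32]
[-0.74  0.53  1.   -0.11  2.08  1.32]
pre {'clock': 16.3, 'eef_pos': [0.514, -0.028, 0.202], 'contact_force': [0.807, 0.509, -0.826], 'grip_width': 0.381, 'grip_force': 0.0}
at {'clock': 17.4, 'eef_pos': [0.514, -0.028, 0.111], 'contact_force': [-1.222, 0.062, 0.314], 'grip_width': 0.379, 'grip_force': 0.0}
grip {'clock': 17.975, 'eef_pos': [0.514, -0.028, 0.112], 'contact_force': [-0.748, 1.884, 1.672], 'grip_width': 0.061, 'grip_force': 60.0}
up {'clock': 19.442, 'eef_pos': [0.514, -0.028, 0.23], 'contact_force': [-0.493, 0.489, -3.062], 'grip_width': 0.064, 'grip_force': 60.0}
```

View pics/up2.png

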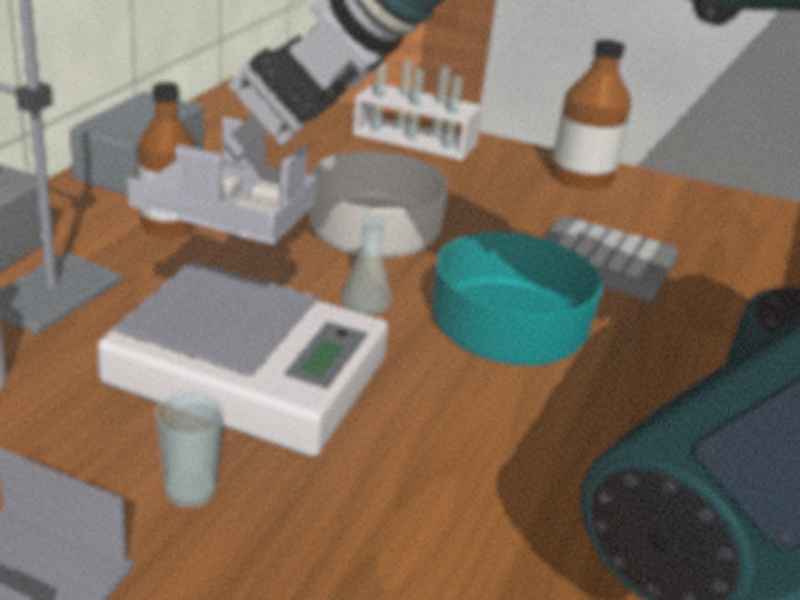

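The tray at (220,190) hangs level from the side tab, with tablets aboard. Now the pour.

Run:
```python
from c import *
ctrl.move_l(*over,rate=.18);S("over")
for t,r in zip(tips,(.12,.1,.05,.04)): ctrl.move_l(*t,rate=r);S("tip")
ctrl.sleep(.8);S("held")
a,_=ctrl.capture("side");b,_=ctrl.capture("top")
a=cv2.resize(a[80:240,240:400,::-1],(400,400),interpolation=2);b=cv2.resize(b[130:250,300:420,::-1],(400,400),interpolation=2)
cv2.imwrite("pics/pour.png",np.hstack([a,b]))
```

```text
over {'clock': 21.508, 'eef_pos': [0.383, -0.336, 0.232], 'contact_force': [0.309, -0.823, -2.947], 'grip_width': 0.058, 'grip_force': 60.0}
tip {'clock': 22.092, 'eef_pos': [0.4, -0.346, 0.207], 'contact_force': [-1.062, -0.371, -2.06], 'grip_width': 0.061, 'grip_force': 59.999}
tip {'clock': 22.583, 'eef_pos': [0.415, -0.356, 0.179], 'contact_force': [0.216, 0.759, -1.818], 'grip_width': 0.061, 'grip_force': 59.999}
tip {'clock': 23.25, 'eef_pos': [0.43, -0.364, 0.16], 'contact_force': [-0.312, -0.201, -2.086], 'grip_width': 0.064, 'grip_force': 59.999}
tip {'clock': 23.792, 'eef_pos': [0.444, -0.372, 0.158], 'contact_force': [-0.217, 0.031, -1.531], 'grip_width': 0.058, 'grip_force': 59.999}
held {'clock': 24.592, 'eef_pos': [0.444, -0.372, 0.157], 'contact_force': [-0.428, -0.509, -1.212], 'grip_width': 0.064, 'grip_force': 59.999}
```

View pics/pour.png

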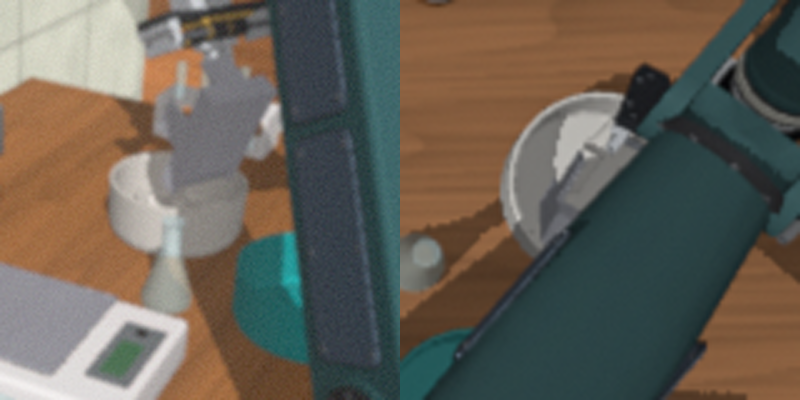

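The tray is tipped at the dish, and the wrist force fell from about 3 N to 1.3 N, so it looks emptied. I'll level it, move back over the pan, and check the dish from above.

Run:
```python
from c import *
ctrl.move_l(*pose(AZ,np.radians(70),mouth=mouth(.085)),rate=.05);ctrl.sleep(.4)
ctrl.move_l(*tips[1],rate=.08);ctrl.move_l(*over,rate=.12)
ctrl.move_l(*up,rate=.2);S("up")
p,d=ctrl.capture("top");np.savez("top2.npz",p=p,d=d)
b=cv2.resize(p[130:250,180:420,::-1],(800,400),interpolation=2);cv2.imwrite("pics/dish.png",b)
```

```text
up {'clock': 28.708, 'eef_pos': [0.514, -0.029, 0.232], 'contact_force': [0.27, 0.18, -1.491], 'grip_width': 0.061, 'grip_force': 60.0}
```

View pics/dish.png

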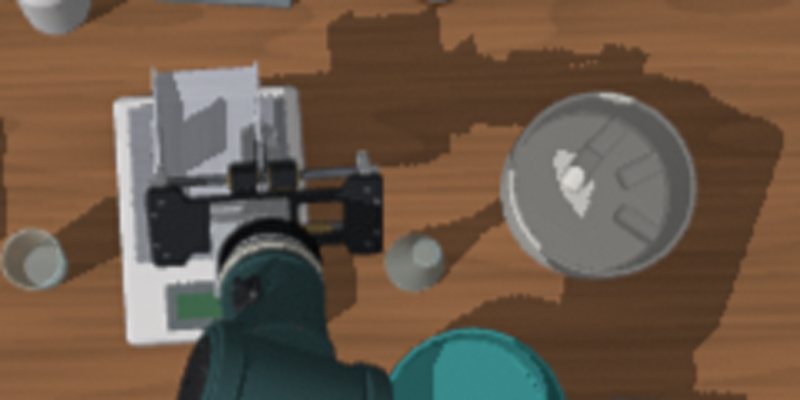

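The dish shows tablets at (605,138), (640,170) and (638,222), and a lit one near (573,180). I'll confirm the count with depth while setting the tray down.

Run:
```python
from c import *
d=np.load("top2.npz")["d"];w=cloud("top",cv2.medianBlur(d,3))
m=((np.hypot(w[...,0]-DISH[0],w[...,1]-DISH[1])<.072)&(w[...,2]>.015)&(w[...,2]<.06)).astype('u1')
n,_,st,c=cv2.connectedComponentsWithStats(m);print([(int(st[i,4]),c[i].round().tolist()) for i in range(1,n) if st[i,4]>8])
f=lambda dz:pose(YW,0,org=T0+[0,0,dz])[0]
ctrl.move_l(f(.012),rate=.12)
for dz in np.arange(.009,-.004,-.0015):
    ctrl.move_l(f(dz),rate=.03)
    if ctrl.read_state()["contact_force"][2]>1: break
S("down %.4f"%dz)
ctrl.sleep(.1);ctrl.command_gripper(.38);S("rel")
ctrl.move_l(f(.09),rate=.15)
q=ctrl.read_state()["eef_pos"];ctrl.move_l([q[0]-.14,q[1],q[2]+.05],rate=.25);ctrl.sleep(.3);S("end")
p,d=ctrl.capture("top");w=cloud("top",cv2.medianBlur(d,3));b=w[140:250,200:290].reshape(-1,3)
k=b[(b[:,2]>.078)&(b[:,2]<.15)];print(cv2.minAreaRect(k[:,:2].astype('f')*1000))
s,_=ctrl.capture("side")
cv2.imwrite("pics/fin.png",np.hstack([cv2.resize(p[130:250,180:420,::-1],(400,300),interpolation=2),cv2.resize(s[80:320,160:480,::-1],(400,300),interpolation=2)]))
```

```text
[(167, [357.0, 176.0]), (85, [371.0, 181.0]), (76, [370.0, 196.0])]
down -0.0015 {'clock': 31.808, 'eef_pos': [0.515, -0.028, 0.112], 'contact_force': [-2.484, -0.323, 4.382], 'grip_width': 0.059, 'grip_force': 60.002}
rel {'clock': 32.558, 'eef_pos': [0.514, -0.028, 0.11], 'contact_force': [0.162, -0.186, -0.299], 'grip_width': 0.377, 'grip_force': 0.0}Traceback (most recent call last):
  File "<stdin>", line 13, in <module>
cell.PlanningError: the arm cannot follow that straight line within its joint ranges
```

Depth confirms four tablets: one double blob of 167 px plus two singles. Only the retreat line failed. I'll back off with a joint move instead.

Run:
```python
from c import *
S("now")
ctrl.move_ptp([.334,.012,.28],tool(np.pi/2+YW,0,1).as_rotvec());ctrl.sleep(.3);S("end")
p,d=ctrl.capture("top");w=cloud("top",cv2.medianBlur(d,3));b=w[140:250,200:290].reshape(-1,3)
k=b[(b[:,2]>.078)&(b[:,2]<.15)];print(cv2.minAreaRect(k[:,:2].astype('f')*1000))
s,_=ctrl.capture("side")
cv2.imwrite("pics/fin.png",np.hstack([cv2.resize(p[130:250,180:420,::-1],(400,300),interpolation=2),cv2.resize(s[80:320,160:480,::-1],(400,300),interpolation=2)]))
```

```text
now {'clock': 33.317, 'eef_pos': [0.514, -0.028, 0.2], 'contact_force': [-0.027, -0.089, 0.41], 'grip_width': 0.381, 'grip_force': 0.0}
end {'clock': 34.8, 'eef_pos': [0.334, 0.012, 0.28], 'contact_force': [0.504, -0.331, -0.927], 'grip_width': 0.383, 'grip_force': 0.0}
((505.0210266113281, 13.142017364501953), (152.4164581298828, 91.6513900756836), 1.8744215965270996)
```

View pics/fin.png

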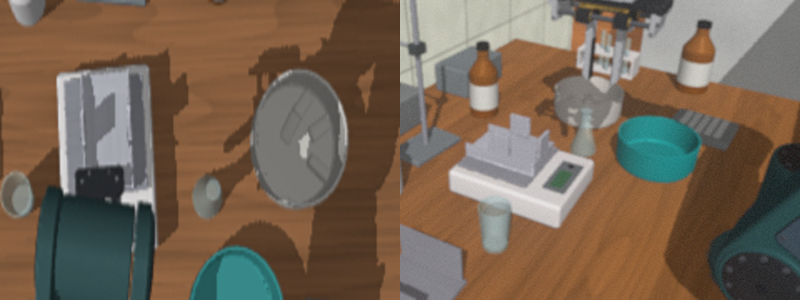

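The empty tray stands level on the pan (left picture, about (105,130)), within 3 mm of centre. The tablets are in the dish, the bystanders are upright, and the gripper is clear.

```bash
python3 -c "
from cell import ctrl
print(ctrl.sign_off())"
```

```text
the job is handed in; nothing more can be done
None
```

The job is handed in at about 35 s of the 67 s allowed: all four tablets are in the dish and the empty tray is released on the pan within about 3 mm of its centre; the verdict was not shown to me.

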